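Clear the saw line and close the blade guard

TASK

One of the three things lying on the saw table lies on the blade slot: put it where it belongs, a tool right way up in the low tool tray or a piece of waste wood flat in the slatted offcut crate, set down and not dropped. Leave the other two things where they are. Then lower the blade guard all the way down over the slot without letting it slam.

Things in the scene. Friction and masses are not known exactly. Their poses are not given: they have to be found in the camera images.
- saw: saw unit, fixed, flush: round steel inlay 330 mm across; aluminium throat plate 290 x 70 mm and in it the black blade slot 250 x 8 mm, both along x at y = 0, centred at x = -20 mm (blade lowered). Origin: middle of the inlay, on the table top; z up; at +x (far end) the guard fork, 60 x 90, 77 mm high. One loose thing is centred within 15 mm of the slot line, the others near y = +145 and -145 mm.
- guard (a joint): blade guard hinge, rad: 0 = fully down on its stop, grows as the free end rises; starts near upright (1.34 to 1.45). Friction, about 0.9 N m, holds it wherever it is left (4 N at the handle when upright, 1 to 2 N near the bottom). A thing on the slot blocks it. Guard: grey hood, 222 mm long from the hinge, 45 wide; when down it spans 8 to 70 mm above the table; 0.45 kg.
- guard_hinge (a point): the guard's hinge axis, fixed: 60 mm above the table at x = 160 mm, y = 0 of the saw; the axis is parallel to the saw's y axis.
- guard_handle (a point): middle of the guard's handle, a round steel bar 14 mm thick, 100 mm long, parallel to the hinge axis, 280 mm from it at the free end; on two side arms 44 mm either side of its middle, 39 mm clear between bar and hood. Guard down: 60 mm above the table at saw x = -120 mm; guard up: topmost, about 340 mm high. Pinched at 15 N it turns between the fingers as the guard swings.
- push_block: a tool: push block for feeding wood, black rubber sole 150 x 60 x 14 mm with an upright plywood handle along its middle, 26 mm wide, 110 to 130 mm long, up to 82 mm above the underside; about 0.3 kg. Origin at the centre of the underside, x along its length, z up.
- plane: a tool: steel block plane, body 160 x 50 x 30 mm with a 36 mm wide cap and a round brass knob on top, 58 mm high in all; about 0.6 kg. Origin at the centre of the sole, x along its length, knob at +x, z up.
- offcut: waste wood: plain light wooden block 150 x 55 x 28 mm, about 0.16 kg. Origin at the centre of the underside, x along its length, z up.
- tray: the tool tray, fixed: low dark wooden tray 230 x 170 mm outside, 30 mm high, walls and floor 6 mm thick. Origin at the centre of its underside, on the table; x along its length, z up. It may stand on either side of the saw.
- crate: the offcut crate, fixed: slatted plywood crate 230 x 170 mm outside, 65 mm high, walls and floor 6 mm thick. Origin at the centre of its underside, on the table; x along its length, z up. The tray and it stand one on each side of the saw.

How it is judged (in metres and radians):
On the way, in this order (a step that is already met when the one before it is completed fails the run):
1. the thing from the blade slot lies released where it belongs, the other two are where they were (((x of push_block in the frame of tray between -0.085 and 0.085 m and y of push_block in the frame of tray between -0.055 and 0.055 m and angle between push_block's own z axis and vertical below 0.1 rad and height (world z) of push_block below 0.015 m and linear speed of push_block below 0.03 m/s and contact force between the fingers and push_block below 0.1 N and (y of plane in the frame of saw below -0.08 m or y of plane in the frame of saw above 0.08 m) and distance of each of plane, offcut from where it was at the start of the episode below 0.03 m and (y of offcut in the frame of saw below -0.08 m or y of offcut in the frame of saw above 0.08 m)) or (x of plane in the frame of tray between -0.085 and 0.085 m and y of plane in the frame of tray between -0.055 and 0.055 m and angle between plane's own z axis and vertical below 0.1 rad and height (world z) of plane below 0.015 m and linear speed of plane below 0.03 m/s and contact force between the fingers and plane below 0.1 N and (y of push_block in the frame of saw below -0.08 m or y of push_block in the frame of saw above 0.08 m) and distance of each of push_block, offcut from where it was at the start of the episode below 0.03 m and (y of offcut in the frame of saw below -0.08 m or y of offcut in the frame of saw above 0.08 m)) or (x of offcut in the frame of crate between -0.085 and 0.085 m and y of offcut in the frame of crate between -0.055 and 0.055 m and angle between the z axis of offcut and the z axis of saw, either way round below 0.1 rad and height (world z) of offcut below 0.045 m and linear speed of offcut below 0.03 m/s and contact force between the fingers and offcut below 0.1 N and (y of push_block in the frame of saw below -0.08 m or y of push_block in the frame of saw above 0.08 m) and distance of each of push_block, plane from where it was at the start of the episode below 0.03 m and (y of plane in the frame of saw below -0.08 m or y of plane in the frame of saw above 0.08 m)))), for 0.2 s.
2. the guard is fully down (value of joint guard below 0.03 rad), for 0.2 s.
At the end, for the whole second after the job is handed in: The thing that lay on the slot rests flat (tilt under 0.1 rad) on the floor of its place: tools right way up in the tray, the offcut in the crate. The other two are within 30 mm of where they started, beside the slot. The guard is within 0.03 rad of fully down (((x of push_block in the frame of tray between -0.085 and 0.085 m and y of push_block in the frame of tray between -0.055 and 0.055 m and angle between push_block's own z axis and vertical below 0.1 rad and height (world z) of push_block below 0.015 m and linear speed of push_block below 0.03 m/s and contact force between the fingers and push_block below 0.1 N and (y of plane in the frame of saw below -0.08 m or y of plane in the frame of saw above 0.08 m) and distance of each of plane, offcut from where it was at the start of the episode below 0.03 m and (y of offcut in the frame of saw below -0.08 m or y of offcut in the frame of saw above 0.08 m)) or (x of plane in the frame of tray between -0.085 and 0.085 m and y of plane in the frame of tray between -0.055 and 0.055 m and angle between plane's own z axis and vertical below 0.1 rad and height (world z) of plane below 0.015 m and linear speed of plane below 0.03 m/s and contact force between the fingers and plane below 0.1 N and (y of push_block in the frame of saw below -0.08 m or y of push_block in the frame of saw above 0.08 m) and distance of each of push_block, offcut from where it was at the start of the episode below 0.03 m and (y of offcut in the frame of saw below -0.08 m or y of offcut in the frame of saw above 0.08 m)) or (x of offcut in the frame of crate between -0.085 and 0.085 m and y of offcut in the frame of crate between -0.055 and 0.055 m and angle between the z axis of offcut and the z axis of saw, either way round below 0.1 rad and height (world z) of offcut below 0.045 m and linear speed of offcut below 0.03 m/s and contact force between the fingers and offcut below 0.1 N and (y of push_block in the frame of saw below -0.08 m or y of push_block in the frame of saw above 0.08 m) and distance of each of push_block, plane from where it was at the start of the episode below 0.03 m and (y of plane in the frame of saw below -0.08 m or y of plane in the frame of saw above 0.08 m))) and value of joint guard below 0.03 rad); the robot touches nothing.
It fails at once if more than one of the three things moved by over 40 mm (distance of each of push_block, plane from where it was at the start of the episode above 0.04 m or distance of each of push_block, offcut from where it was at the start of the episode above 0.04 m or distance of each of plane, offcut from where it was at the start of the episode above 0.04 m).
It fails at once if one of the three things dropped or flung (over 0.5 m/s out of the fingers) ((linear speed of push_block above 0.5 m/s and contact force between the fingers and push_block below 0.1 N) or (linear speed of plane above 0.5 m/s and contact force between the fingers and plane below 0.1 N) or (linear speed of offcut above 0.5 m/s and contact force between the fingers and offcut below 0.1 N)).
It fails at once if the guard slammed (coming down faster than 2.5 rad/s) (velocity of joint guard below -2.5 rad/s).
It also fails if it takes over 69 s, if anything falls off the work surface, if the arm or the gripper's body presses on something with over 40 N, if the wrist force passes 120 N, or if a joint passes its speed limit or range.

ROBOT

A 6-joint arm with a two-finger parallel gripper is mounted at the origin on the work surface. World frame = base frame: x ahead of the robot, y to its left, z up, the work surface at z = 0. Lengths are in mm, angles in rad, forces in N, time in s.
With the tool pointing down it reaches from about 350 to 875 mm from the base axis. Payload 4.2 kg.
Tool frame: the origin (TCP) lies between the finger pads; the fingertips stand 17 mm ahead of it and the grasp point (between the pads) lies 2 mm behind it; z points along the fingers, y is the line along which they close (so a half turn about z gives the same grasp; the last joint's range is limited). The gripper opens to 85 mm and grips with 20 to 120 N. Pads are 22 mm wide; open, the fingers measure 114 mm over their backs; the gripper's body (76 mm by 85 mm) begins 54 mm behind the grasp point. The pads swing forward as they close: fully open they stand 13 mm farther back than shut.
Start: joints at [1.475, 0.385, 0.008, 0, -1.194, -0.259], TCP at [217.094, 586.063, 248.312] pointing down, gripper open.
Joint ranges: [-3.14, 3.14], [-1.21, 2.06], [-1.07, 1.41], [-3.16, 2.05], [-2.99, -0.16], [-3.1, 3.1]. Speed limits (rad/s): [2.79, 2.79, 3.14, 3.14, 3.14, 3.14].

INTERFACE

Orientations are given as a unit quaternion [x, y, z, w].
In Python, from bench import arm gives the robot as it stands.
- The arm moves only by the shell command python3 jog.py 'ROWS' [OPENING]. ROWS is 1 to 10 rows, parted by semicolons, with the numbers parted by commas; each row has 6 numbers: dx, dy, dz in a scale on which 1.0 is 600 mm, then a rotation vector rx, ry, rz in fractions of the full range, 1 being pi rad; each row is the pose to reach, as a shift and turn from the pose commanded when the command began, along the tool's axes at that moment; what a row does not reach only later rows make up. A row lasts 1/10 s, in which the tool goes at most 50 mm and 0.15 rad, less where a joint would pass 70% of its speed; a pose out of reach is approached as far as the arm can. OPENING is the finger opening in mm, set as the command begins (- or left out keeps the last). The fingers move at their own pace and stop on an object; the grip force is fixed at half the most. Time passes only in rows, so rows that do not move let the fingers close. It prints the time, the measured TCP pose, the force, the opening and the grip force at its end. Input that does not fit is refused with a message, and nothing moves.
- arm.read_state(): the state, without advancing time (a new reading comes with each control period).
- arm.get_image(name): name is "side" or "top"; returns the picture (384x512x3 uint8, blue, green, red); there is no depth.
- arm.get_calibration(name): a dict with "K" (3x3 intrinsics, pixels), "rvec" (rotation vector, rad) and "tvec" (3), from world to camera coordinates, as OpenCV has them. Camera axes: x right, y down, z forward; pixel columns grow to the right and rows downward; lengths in mm; the calibration is good to about 2 mm. A picture is of the moment at which its call begins. get_calibration takes no time and is no camera call.
- arm.job_done(): hands the job in; it is judged then, once.
The state is a dict: "clock": time; "joints": joint angles; "joint_vel": joint speeds; "joint_efforts": joint torques, N m; "position": TCP position; "ee_rot": TCP orientation; "contact_force": force on the tool from outside, world axes, zero at the start; "wrist_torque": the same for the moment, N m; "gripper_width": finger opening in mm; "grasp_force": force on a finger pad.
Only numpy, scipy, OpenCV 4.12 (cv2) and the standard library are available. Lean on these libraries where they do the work, as an engineer would, in place of code of your own. Each camera call takes 0.05 s, during which the arm holds its last target. There are 200 camera calls.

## Working session

There is one attempt and no reset: what is moved stays moved. The work goes in short steps, Python scripts to look and compute and a shell command to move; the robot and the scene stay as the last step left them, time stands still between calls to the robot, and variables do not carry over. Pictures are saved under pics/ and viewed, at most 13 in all, crops included, and the job is handed in when it is done.

```bash
ls; mkdir -p pics
python3 - <<'E'
from bench import arm
import cv2
for n in("top","side"):
    cv2.imwrite(f"pics/{n}0.png",arm.get_image(n)); c=arm.get_calibration(n); print(n,c)
s=arm.read_state(); print(s)
E
```

```text
bench.py
jog.py
pics
top {'K': array([[465.37333135,   0.        , 258.623319  ],
       [  0.        , 465.37333135, 190.81249198],
       [  0.        ,   0.        ,   1.        ]]), 'rvec': array([ 2.20192842, -2.18389537,  0.03259394]), 'tvec': array([  35.3343749 ,  586.3624007 , 1250.38603272])}
side {'K': array([[386.09494417,   0.        , 258.34120661],
       [  0.        , 386.09494417, 187.44657548],
       [  0.        ,   0.        ,   1.        ]]), 'rvec': array([ 2.12720648, -0.92351243,  0.39559954]), 'tvec': array([-395.379181  ,  358.82693319,  637.78592653])}
{'clock': 0.1, 'joints': array([ 1.47460111e+00,  3.85497522e-01,  6.77058320e-03, -4.25437048e-04,
       -1.19398880e+00, -2.58586171e-01]), 'joint_vel': array([-2.12670774e-04, -1.39630753e-03,  1.45240457e-03,  3.33665603e-04,
       -4.53736901e-05, -2.87161473e-03]), 'joint_efforts': array([-3.26445490e-05, -3.93314838e+01,  1.88931406e+01,  4.19794142e+00,
       -2.53369784e-03,  5.18650381e-06]), 'position': array([216.93991702, 585.63057358, 247.32473538]), 'ee_rot': array([ 9.84293165e-01, -1.76538962e-01, -1.19230442e-04,  9.72578248e-04]), 'contact_force': array([-0.3898264 , -0.32620338,  0.33575661]), 'wrist_torque': array([ 0.03329863, -0.0028898 ,  0.02713086]), 'grasp_force': 0.0, 'gripper_width': 85.64051710265886}
```

View pics/top0.png

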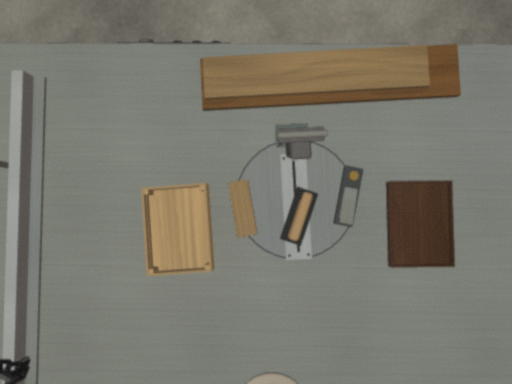

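View pics/side0.png

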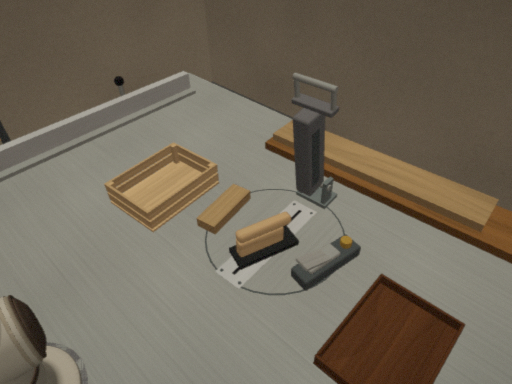

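The push block (black sole, plywood handle) lies on the slot near top px (299,216). The plane is at (348,196), the offcut at (243,208), the tray at (420,224) and the crate at (178,229). The guard is upright, with its handle bar near (302,133). I'll zoom in to get precise positions.

```bash
cat > h.py <<'E'
import numpy as np, cv2
from bench import arm
from scipy.spatial.transform import Rotation as R
def ray(n,p):
    c=arm.get_calibration(n); M=cv2.Rodrigues(c["rvec"])[0]
    d=M.T@np.linalg.inv(c["K"])@np.array([*p,1.]); return -M.T@c["tvec"].ravel(), d
def at_z(n,p,z):
    o,d=ray(n,p); return o+d*(z-o[2])/d[2]
def proj(n,P):
    c=arm.get_calibration(n)
    return cv2.projectPoints(np.float64(P).reshape(-1,1,3),c["rvec"],c["tvec"],c["K"],None)[0].reshape(-1,2)
def tri(pt,ps):
    (o1,d1),(o2,d2)=ray("top",pt),ray("side",ps)
    t=np.linalg.lstsq(np.c_[d1,-d2],o2-o1,rcond=None)[0]; a,b=o1+t[0]*d1,o2+t[1]*d2
    return (a+b)/2,np.linalg.norm(a-b)
def rel(target,down_y=None):
    "shift in tool axes to a world target"
    s=arm.read_state(); r=R.from_quat(s["ee_rot"]); return r.inv().apply(np.array(target)-s["position"])
E
python3 - <<'E'
import cv2
a=cv2.imread("pics/top0.png")[115:275,230:370]; cv2.imwrite("pics/tc.png",cv2.resize(a,None,fx=3.7,fy=3.7,interpolation=cv2.INTER_CUBIC))
E
```

```text
(no output)
```

View pics/tc.png

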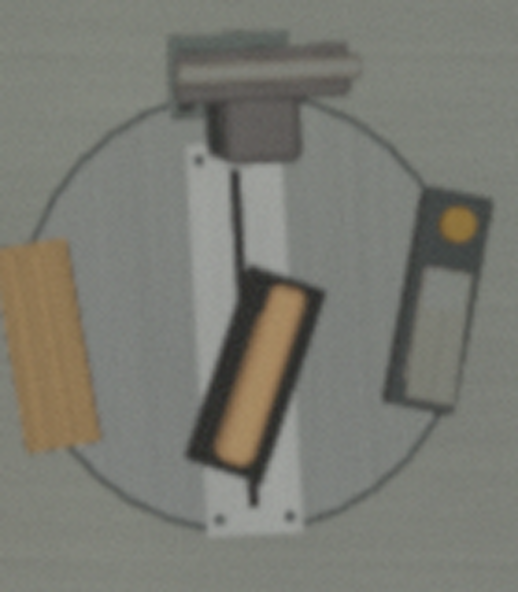

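Run:
```python
from h import *
np.set_printoptions(precision=1,suppress=True)
c=lambda x,y:(x/3.7+230-.37,y/3.7+115-.37)
S=[at_z("top",c(*p),14) for p in[(250,268),(325,292),(258,485),(188,458)]]
m=sum(S)/4; print("sole",m,[np.linalg.norm(S[i]-S[(i+1)%4]) for i in range(4)])
a=(S[0]+S[1]-S[2]-S[3])/2; print("yaw",np.degrees(np.arctan2(a[1],a[0])))
H=[at_z("top",c(*p),80) for p in[(290,287),(237,465)]]; d=H[0]-H[1];print("handle",sum(H)/2,np.linalg.norm(d),np.degrees(np.arctan2(d[1],d[0])))
P=[at_z("top",c(*p),0) for p in[(208,535),(303,530),(187,147),(235,172),(254,506)]];print("plate",*P)
d=P[3]-P[4];print("slot",np.linalg.norm(d),np.degrees(np.arctan2(d[1],d[0])))
d=P[2]-P[0];print("edge",np.linalg.norm(d),np.degrees(np.arctan2(d[1],d[0])))
T=[at_z("top",p,30) for p in[(387,181),(452.5,180.5),(454.5,267),(388,267)]];print("tray",sum(T)/4,[np.linalg.norm(T[i]-T[(i+1)%4]) for i in range(4)]); d=T[0]-T[3];print(np.degrees(np.arctan2(d[1],d[0])))
# guard handle both views
print("bar",tri(c(180,72),(295,78)),tri(c(358,67),(335,87)))
G=[at_z("top",c(*p),340) for p in[(180,72),(358,67)]];print(*G)
s=arm.read_state();print(s["position"],R.from_quat(s["ee_rot"]).as_matrix())
```

```text
sole [518.4 -68.6  14. ] [np.float64(57.51959263884819), np.float64(149.1251734553995), np.float64(54.55478977329787), np.float64(146.05372715186502)]
yaw -18.322861756239924
handle [518.9 -69.5  80. ] 128.52513918854143 -16.3037112513373
plate [400.7 -35.4   0. ] [ 405.1 -105.2    0. ] [687.4 -18.1   0. ] [669.  -53.8   0. ] [422.3 -69.1   0. ]
slot 247.17983988637943 3.545086922238951
edge 287.19670882901937 3.456013768899637
tray [ 501.2 -390.9   30. ] [np.float64(173.99399208194714), np.float64(229.17062379770493), np.float64(175.21562531190307), np.float64(228.26173680840628)]
0.4684856421150033
bar (array([688.4,  -3.3, 330.9]), np.float64(0.1165445915260116)) (array([689.8, -99.6, 342.2]), np.float64(0.4855609586844346))
[687.   -3.1 340. ] [ 690.3 -100.1  340. ]
[216.9 585.6 247.3] [[ 0.9 -0.3 -0. ]
 [-0.3 -0.9 -0. ]
 [ 0.   0.  -1. ]]
```

Units first: shifts go in shares of 600 mm and turns go in shares of pi rad. So 330 mm is 0.55, 329 mm is 0.5483, -0.05 rad is -0.0159.

```bash
python3 jog.py '0.0283,0.0283,0.0033,0,0,0;0.0833,0.0833,0.0067,0,0,0;0.1417,0.1417,0.01,0,0,-0.0159;0.2,0.2,0.0133,0,0,-0.0159;0.2583,0.2567,0.0167,0,0,-0.0159;0.3167,0.315,0.02,0,0,-0.0159;0.375,0.3733,0.0233,0,0,-0.0159;0.4333,0.4317,0.0267,0,0,-0.0159;0.4917,0.49,0.03,0,0,-0.0159;0.55,0.5483,0.0333,0,0,-0.0159' 85; python3 -c "
from h import *
print(rel([519,-69,150]),R.from_quat(arm.read_state()['ee_rot']).as_euler('xyz',degrees=True))"
```

```text
clock: 1.1
position: [412.4, 160.9, 228.2]
ee_rot: [0.988, -0.152, 0.0, -0.0]
contact_force: [1.1, 1.3, 0.5]
gripper_width: 85.0
grasp_force: 0.0
[170.57189906 187.4417353   78.21398963] [-1.79990963e+02  2.11625112e-04 -1.74303590e+01]
```

Scaled: 185 mm is 0.3083, 183 mm is 0.305.

```bash
python3 jog.py '0.0567,0.06,0.0133,0,0,0;0.1133,0.12,0.0333,0,0,0;0.17,0.18,0.0583,0,0,0;0.225,0.24,0.0867,0,0,0;0.2633,0.2867,0.1133,0,0,0;0.28,0.305,0.1267,0,0,0;0.2833,0.3083,0.13,0,0,0;0.2833,0.3083,0.13,0,0,0' 85; python3 -c "
from h import *
cv2.imwrite('pics/t2.png',arm.get_image('top')[100:290,210:470].repeat(3,0).repeat(3,1));cv2.imwrite('pics/s2.png',arm.get_image('side'))
print(rel([519,-69,48]),R.from_quat(arm.read_state()['ee_rot']).as_euler('xyz',degrees=True))"
```

```text
clock: 1.9
position: [518.6, -64.5, 150.0]
ee_rot: [0.988, -0.152, -0.0, 0.0]
contact_force: [0.5, 0.1, -0.7]
gripper_width: 84.9
grasp_force: 0.0
[  1.64092328   5.24137015 102.95053165] [-1.79970422e+02 -4.94194241e-02 -1.73776419e+01]
```

View pics/s2.png

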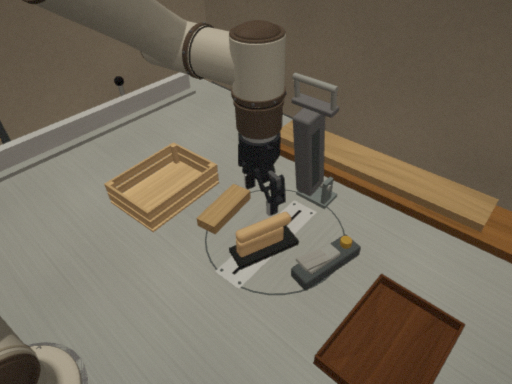

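The gripper is above the block and clear of the guard, with the fingers at about px (265,190) and the block's handle at (262,232). Next I'll descend and grip.

Scaled: 102 mm is 0.17, 97 mm is 0.1617.

```bash
python3 jog.py '0.0017,0.005,0.025,0,0,0;0.0017,0.0067,0.0667,0,0,0;0.0017,0.0067,0.1083,0,0,0;0.0017,0.0067,0.1417,0,0,0;0.0017,0.0067,0.1617,0,0,0;0.0017,0.0067,0.17,0,0,0;0.0017,0.0067,0.17,0,0,0;0.0017,0.0067,0.17,0,0,0' 85; python3 jog.py '0,0,0,0,0,0;0,0,0,0,0,0;0,0,0,0,0,0;0,0,0,0,0,0;0,0,0,0,0,0;0,0,0,0,0,0;0,0,0,0,0,0;0,0,0,0,0,0' 10
```

```text
clock: 2.8
position: [519.4, -68.3, 49.3]
ee_rot: [0.988, -0.151, 0.001, -0.0]
contact_force: [-0.4, 0.1, -1.4]
gripper_width: 85.3
grasp_force: 0.0
clock: 3.6
position: [518.8, -68.8, 48.7]
ee_rot: [0.988, -0.152, 0.0, 0.0]
contact_force: [-0.7, -1.2, 4.7]
gripper_width: 25.3
grasp_force: 60.7
```

Scaled: 185 mm is 0.3083, -110 mm is -0.1833, -0.15 rad is -0.0477.

```bash
python3 jog.py '0,0,-0.0167,0,0,0;0,0,-0.05,0,0,0;0,0,-0.1,0,0,0;0,0,-0.15,0,0,0;0.005,0.0167,-0.1833,0,0,0;0.015,0.0583,-0.1917,0,0,0;0.0283,0.1133,-0.1917,0,0,0;0.045,0.175,-0.1917,0,0,-0.0159;0.0617,0.2417,-0.1917,0,0,-0.0318;0.0783,0.3083,-0.1917,0,0,-0.0477'; python3 jog.py '0.0167,0.065,0,0,0,-0.0191;0.0317,0.125,0,0,0,-0.0382;0.0433,0.1733,0,0,0,-0.0509;0.0517,0.2033,0,0,0,-0.0509;0.0533,0.2133,0,0,0,-0.0509;0.0533,0.2133,0,0,0,-0.0509'; python3 -c "
from h import *
cv2.imwrite('pics/t3.png',arm.get_image('top')[100:290,230:490].repeat(3,0).repeat(3,1));cv2.imwrite('pics/s3.png',arm.get_image('side'))
print(rel([501,-391,56]),R.from_quat(arm.read_state()['ee_rot']).as_euler('xyz',degrees=True))"
```

```text
clock: 4.6
position: [507.0, -260.1, 162.7]
ee_rot: [0.997, -0.076, -0.001, -0.001]
contact_force: [1.4, 0.4, -2.3]
gripper_width: 25.5
grasp_force: 59.9
clock: 5.2
position: [519.1, -390.8, 162.2]
ee_rot: [1.0, 0.002, -0.001, -0.001]
contact_force: [0.5, 0.1, -3.4]
gripper_width: 25.3
grasp_force: 59.8
[-18.29722068   1.40780089 106.81118176] [-1.79928781e+02  6.97848103e-02  3.12573866e-01]
```

View pics/s3.png

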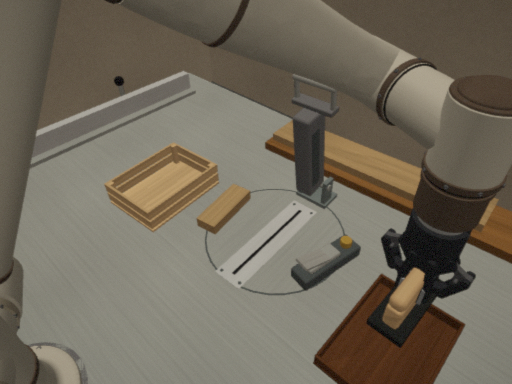

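The block is held level over the tray, with its sole near px (402,318), and the other two things haven't moved. Now I'll lower it gently.

```bash
python3 jog.py '-0.01,0,0.0167,0,0,0;-0.0233,0.0017,0.0583,0,0,0;-0.03,0.0017,0.1083,0,0,0;-0.03,0.0017,0.1417,0,0,0;-0.03,0.0017,0.1583,0,0,0;-0.03,0.0017,0.1667,0,0,0;-0.03,0.0017,0.1717,0,0,0;-0.03,0.0017,0.175,0,0,0;-0.03,0.0017,0.1767,0,0,0;-0.03,0.0017,0.1767,0,0,0'; python3 jog.py '0,0,0.0012,0,0,0;0,0,0.0023,0,0,0;0,0,0.0023,0,0,0;0,0,0.0023,0,0,0'
```

```text
clock: 6.3
position: [502.2, -391.9, 57.9]
ee_rot: [1.0, 0.003, 0.0, 0.0]
contact_force: [-0.1, -0.5, -2.1]
gripper_width: 25.5
grasp_force: 59.8
clock: 6.7
position: [501.8, -391.8, 55.9]
ee_rot: [1.0, 0.003, -0.0, 0.0]
contact_force: [0.7, 0.4, -3.1]
gripper_width: 25.2
grasp_force: 59.8
```

Scaled: 1.3 mm is 0.0022, 0.7 mm is 0.0012.

```bash
python3 jog.py '0,0,0.0012,0,0,0;0,0,0.0022,0,0,0;0,0,0.0022,0,0,0;0,0,0.0022,0,0,0'
```

```text
clock: 7.1
position: [501.9, -391.8, 54.7]
ee_rot: [1.0, 0.003, 0.0, 0.0]
contact_force: [-0.7, 0.5, -0.9]
gripper_width: 25.6
grasp_force: 60.1
```

Scaled: 0.4 mm is 0.0007.

```bash
python3 jog.py '0,0,0.0007,0,0,0;0,0,0.0007,0,0,0;0,0,0.0007,0,0,0;0,0,0.0007,0,0,0;0,0,0.0007,0,0,0;0,0,0.0007,0,0,0' 70;python3 jog.py '0,0,-0.0133,0,0,0;0,0,-0.0417,0,0,0;0,0,-0.0917,0,0,0;0,0,-0.15,0,0,0;0,0,-0.2,0,0,0;0,0,-0.2333,0,0,0;0,0,-0.2417,0,0,0;0,0,-0.2417,0,0,0'; python3 -c "
from h import *
cv2.imwrite('pics/s4.png',arm.get_image('side'))"
```

```text
clock: 7.7
position: [501.9, -391.8, 54.3]
ee_rot: [1.0, 0.003, 0.0, 0.0]
contact_force: [0.3, -0.2, 0.1]
gripper_width: 69.8
grasp_force: 0.0
clock: 8.5
position: [502.0, -391.8, 200.1]
ee_rot: [1.0, 0.003, 0.001, 0.0]
contact_force: [-0.2, 0.5, 0.0]
gripper_width: 70.0
grasp_force: 0.0
```

View pics/s4.png

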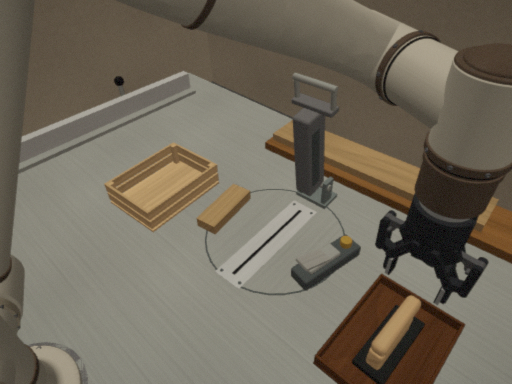

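Scaled: -240 mm is -0.4, -200 mm is -0.3333.

```bash
python3 -c "
from h import *
print(arm.read_state()['joints'])
a,b=(289.5,74),(338,86)
print(rel([689,-51.5,400]))"; python3 jog.py '0,-0.0083,-0.0333,0,0,0;0,-0.025,-0.1,0,0,0;0,-0.05,-0.1667,0,0,0;0.0167,-0.0833,-0.2333,0,0,0;0.0333,-0.1333,-0.2833,0,0,0;0.0583,-0.2,-0.3167,0,0,0;0.1,-0.25,-0.3333,0,0,0;0.1417,-0.3,-0.3333,0,0,0;0.1833,-0.35,-0.3333,0,0,0;0.2167,-0.4,-0.3333,0,0,0' 45;python3 -c "
from h import *
print(arm.read_state()['joints'])
print(rel([689,-51.5,400]))"
```

```text
[-4.09106922e-01  4.39967772e-01 -3.32786801e-02 -6.44659207e-04
 -1.09835762e+00  1.98510236e+00]
[ 189.1162282  -339.15688214 -201.14471147]
clock: 9.55
position: [631.5, -149.5, 396.5]
ee_rot: [1.0, 0.003, -0.002, -0.0]
contact_force: [-0.3, -1.1, 0.1]
gripper_width: 44.8
grasp_force: 0.0
[ 1.61128060e-02  3.78053391e-01  3.58410446e-01 -6.31544135e-04
 -1.55537649e+00  1.56009290e+00]
[ 57.98011785 -97.65723115  -3.6616886 ]
```

Scaled: -85 mm is -0.1417, -70 mm is -0.1167, 1.49 rad is 0.4743.

```bash
python3 jog.py '0,0,0,0,0,0.0446;0,0,0,0,0,0.0923;0,0,0,0,0,0.1401;0,0,0,0,0,0.1878;0,-0.0167,0,0,0,0.2355;0.0133,-0.0417,0,0,0,0.2833;0.0267,-0.0667,0,0,0,0.331;0.0433,-0.0917,0,0,0,0.3788;0.06,-0.1167,0,0,0,0.4265;0.0767,-0.1417,0,0,0,0.4743'; python3 jog.py '0,0,0,0,0,0.008;0,0,0,0,0,0.008;0,0,0,0,0,0.008';python3 -c "
from h import *
s=arm.read_state();print(s['joints'],R.from_quat(s['ee_rot']).as_euler('xyz',degrees=True))
print(rel([689,-51.5,400]),rel([689,-51.5,336]))
cv2.imwrite('pics/s5.png',np.hstack([arm.get_image('side')[0:260,200:460],arm.get_image('top')[60:320,180:440]]).repeat(1.5 and 1,0))"
```

```text
clock: 10.55
position: [676.4, -65.1, 396.6]
ee_rot: [0.735, -0.678, -0.002, 0.002]
contact_force: [0.9, 0.6, 0.2]
gripper_width: 45.0
grasp_force: 0.0
clock: 10.85
position: [675.9, -66.4, 398.4]
ee_rot: [0.729, -0.685, -0.001, 0.001]
contact_force: [0.1, 0.5, -0.7]
gripper_width: 44.8
grasp_force: 0.0
[ 1.39648572e-01  4.36397333e-01  4.51833917e-01  4.93064860e-05
 -1.58792034e+00 -7.76128425e-02] [ 1.79903828e+02 -1.03124696e-02 -8.64456518e+01]
[-14.03965972 -14.02860634  -1.6491603 ] [-14.05117886 -14.13603175  62.3507485 ]
```

View pics/s5.png

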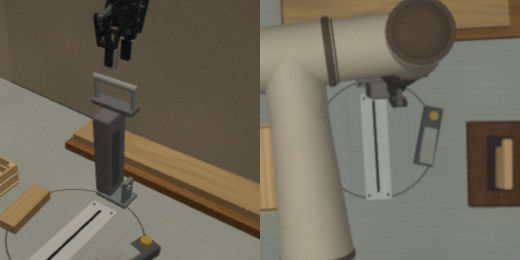

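The fingers are open above the bar, which sits near side px (316,82). I'll go down around it and cage it.

```bash
python3 jog.py '-0.0117,-0.0117,0,0,0,0;-0.0233,-0.0233,0,0,0,0;-0.0233,-0.0233,0.0167,0,0,0;-0.0233,-0.0233,0.0417,0,0,0;-0.0233,-0.0233,0.0667,0,0,0;-0.0233,-0.0233,0.0867,0,0,0;-0.0233,-0.0233,0.1,0,0,0;-0.0233,-0.0233,0.1033,0,0,0;-0.0233,-0.0233,0.1033,0,0,0'; python3 jog.py '0,0,0,0,0,0;0,0,0,0,0,0;0,0,0,0,0,0;0,0,0,0,0,0;0,0,0,0,0,0' 19;python3 -c "
from h import *
cv2.imwrite('pics/s6.png',arm.get_image('side')[0:240,200:460].repeat(2,0).repeat(2,1))
c=np.array([727,-50.4,60]);u=np.array([np.cos(.061),np.sin(.061),0])
for th in np.arange(1.4,-.01,-.1): print(round(th,1),rel(c-280*np.cos(th)*u+[0,0,280*np.sin(th)-2]).round(1))"
```

```text
clock: 11.85
position: [689.4, -51.1, 337.2]
ee_rot: [0.728, -0.685, 0.0, 0.0]
contact_force: [-0.3, 0.7, -0.1]
gripper_width: 45.0
grasp_force: 0.0
clock: 12.35
position: [689.3, -51.0, 337.4]
ee_rot: [0.728, -0.685, 0.0, -0.0]
contact_force: [0.4, 0.2, 0.6]
gripper_width: 19.4
grasp_force: 0.0
1.4 [1.7 9.9 3.4]
1.3 [ 1.7 37.2  9.5]
1.2 [ 1.7 63.8 18.3]
1.1 [ 1.7 89.3 29.7]
1.0 [  1.7 113.6  43.7]
0.9 [  1.7 136.4  59.9]
0.8 [  1.7 157.4  78.4]
0.7 [  1.7 176.5  98.9]
0.6 [  1.7 193.4 121.2]
0.5 [  1.7 208.  145. ]
0.4 [  1.7 220.2 170.2]
0.3 [  1.7 229.8 196.5]
0.2 [  1.7 236.8 223.6]
0.1 [  1.7 240.9 251.3]
-0.0 [  1.7 242.3 279.3]
```

View pics/s6.png

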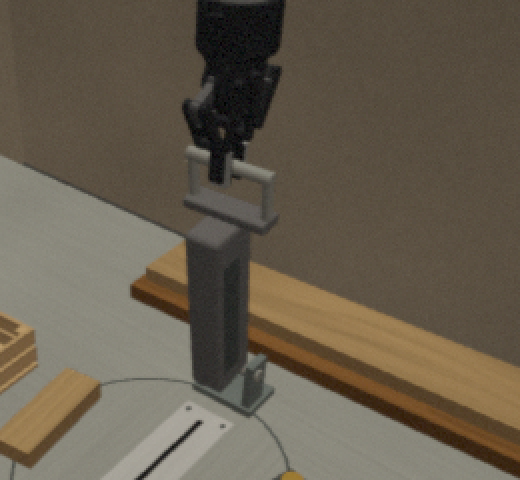

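The bar is caged between the fingers, clear of the hood's cross plate. Now I'll follow the arc, watching the force.

Scaled: 114 mm is 0.19, 101 mm is 0.1683.

```bash
python3 jog.py '0.0017,0.0167,0.005,0,0,0;0.0033,0.04,0.01,0,0,0;0.0033,0.0617,0.0167,0,0,0;0.0033,0.0833,0.0233,0,0,0;0.0033,0.1067,0.03,0,0,0;0.0033,0.1267,0.04,0,0,0;0.0033,0.1483,0.05,0,0,0;0.0033,0.1683,0.0617,0,0,0;0.0033,0.19,0.0733,0,0,0;0.0033,0.19,0.0733,0,0,0'; python3 jog.py '0,0.0183,0.0133,0,0,0;0,0.0367,0.0267,0,0,0;0,0.055,0.0417,0,0,0;0,0.0717,0.0567,0,0,0;0,0.0883,0.075,0,0,0;0,0.1033,0.0917,0,0,0;0,0.1033,0.0917,0,0,0'
python3 -c "
from h import *
cv2.imwrite('pics/s7.png',arm.get_image('side')[0:290,150:460].repeat(2,0).repeat(2,1))
s=arm.read_state();print(s['contact_force'])
c=np.array([727,-50.4,60]);u=np.array([np.cos(.061),np.sin(.061),0])
for th in np.arange(1.,-.01,-.1): print(round(th,1),rel(c-280*np.cos(th)*u+[0,0,280*np.sin(th)+7+17]).round(1))"
```

```text
clock: 13.4
position: [574.4, -60.1, 293.1]
ee_rot: [0.728, -0.685, -0.0, 0.0]
contact_force: [-0.0, -0.6, -0.6]
gripper_width: 19.1
grasp_force: 0.0
clock: 14.1
position: [513.3, -63.8, 237.7]
ee_rot: [0.728, -0.685, -0.0, 0.0]
contact_force: [-0.2, 0.2, 0.2]
gripper_width: 19.2
grasp_force: 0.0
[0.20661572 0.07771061 0.82188831]
1.0 [ -0.3 -62.2 -81.3]
0.9 [ -0.4 -39.5 -65. ]
0.8 [ -0.4 -18.5 -46.6]
0.7 [ -0.4   0.6 -26.1]
0.6 [-0.4 17.5 -3.8]
0.5 [-0.4 32.1 20.1]
0.4 [-0.4 44.2 45.3]
0.3 [-0.4 53.8 71.6]
0.2 [-0.4 60.7 98.8]
0.1 [ -0.4  64.9 126.4]
0.0 [ -0.4  66.2 154.4]
```

View pics/s7.png

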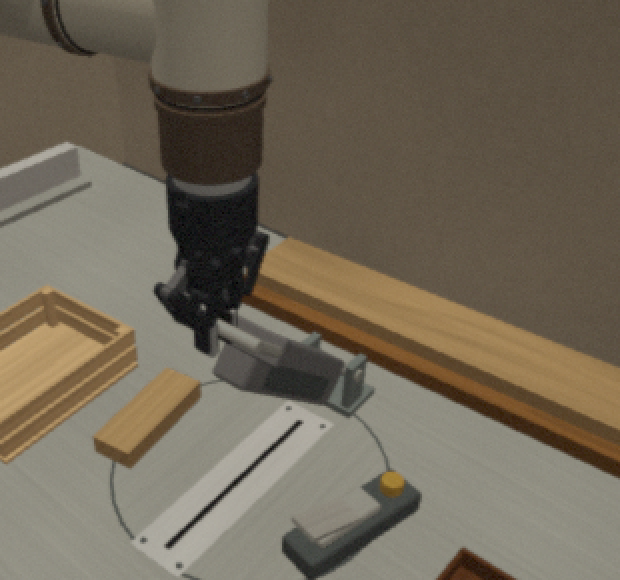

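The guard is at about 0.7 rad with the bar still caged near px (236,338) in the doubled crop. I'll raise, close the fingers and press the bar down from above.

Scaled: -55 mm is -0.0917, -50 mm is -0.0833.

```bash
python3 jog.py '0,0,-0.0167,0,0,0;0,0,-0.05,0,0,0;0,0,-0.0833,0,0,0;0,0,-0.0917,0,0,0;0,0,-0.0917,0,0,0'; python3 jog.py '0,0,0,0,0,0;0,0,0,0,0,0;0,0,0,0,0,0;0,0,0,0,0,0' 0; python3 jog.py '0,0.005,0.025,0,0,0;0,0.01,0.0483,0,0,0;0,0.0183,0.0667,0,0,0;0,0.0267,0.085,0,0,0;0,0.04,0.105,0,0,0;0,0.0517,0.125,0,0,0;0,0.0617,0.145,0,0,0;0,0.0717,0.1667,0,0,0;0,0.0717,0.1667,0,0,0'
python3 -c "
from h import *
c=np.array([727,-50.4,60]);u=np.array([np.cos(.061),np.sin(.061),0])
for th in np.arange(.4,-.01,-.1): print(round(th,1),rel(c-280*np.cos(th)*u+[0,0,280*np.sin(th)+7+17]).round(1))"
```

```text
clock: 14.65
position: [514.4, -63.6, 294.6]
ee_rot: [0.728, -0.685, 0.001, -0.001]
contact_force: [0.2, -0.1, -0.0]
gripper_width: 18.7
grasp_force: 0.0
clock: 15.05
position: [513.5, -63.8, 292.7]
ee_rot: [0.728, -0.685, -0.0, 0.0]
contact_force: [0.7, -0.2, 0.4]
gripper_width: -0.1
grasp_force: 0.0
clock: 15.95
position: [469.2, -66.6, 191.7]
ee_rot: [0.728, -0.685, -0.001, 0.001]
contact_force: [-1.0, -0.1, -0.5]
gripper_width: -0.4
grasp_force: 0.0
0.4 [-0.4 -0.5 -1.3]
0.3 [-0.4  9.1 25. ]
0.2 [-0.4 15.9 52.2]
0.1 [-0.4 20.  79.9]
0.0 [ -0.4  21.3 107.8]
```

Scaled: 103 mm is 0.1717, 98 mm is 0.1633.

```bash
python3 jog.py '0,0.0083,0.0217,0,0,0;0,0.015,0.0433,0,0,0;0,0.0217,0.065,0,0,0;0,0.0267,0.0867,0,0,0;0,0.03,0.11,0,0,0;0,0.0333,0.1333,0,0,0;0,0.035,0.15,0,0,0;0,0.035,0.1633,0,0,0;0,0.035,0.1717,0,0,0;0,0.035,0.1717,0,0,0'; python3 jog.py '0,0,0.0033,0,0,0;0,0,0.0067,0,0,0;0,0,0.0083,0,0,0;0,0,0.0083,0,0,0'
python3 -c "
from h import *
cv2.imwrite('pics/s8.png',arm.get_image('side')[80:370,150:460].repeat(2,0).repeat(2,1))"
```

```text
clock: 16.95
position: [450.1, -67.6, 89.8]
ee_rot: [0.728, -0.685, -0.0, 0.0]
contact_force: [0.8, -0.4, 0.1]
gripper_width: -0.0
grasp_force: 0.0
clock: 17.35
position: [450.3, -67.6, 85.4]
ee_rot: [0.728, -0.685, 0.0, -0.0]
contact_force: [0.4, -0.4, 0.4]
gripper_width: -0.2
grasp_force: 0.3
```

View pics/s8.png

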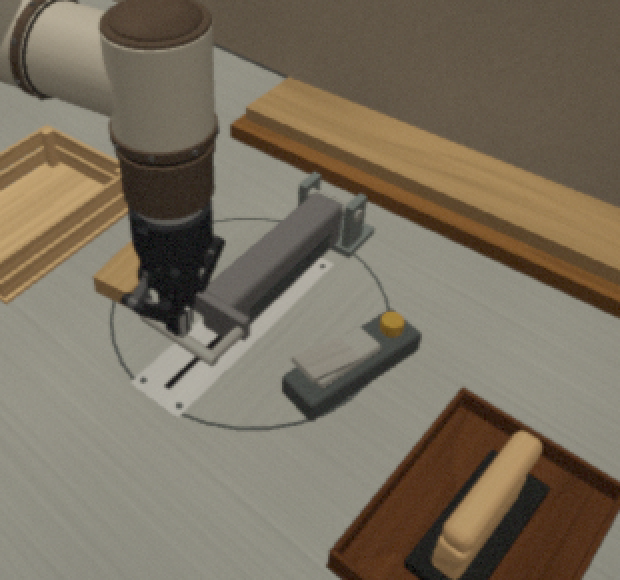

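The guard is almost down, with the bar under the closed fingers near px (185,335). I'll press on until the stop pushes back.

Scaled: 2 mm is 0.0033, 1 mm is 0.0017.

```bash
for i in 1 2 3; do python3 jog.py '0,0,0.0017,0,0,0;0,0,0.0033,0,0,0;0,0,0.0033,0,0,0' | egrep 'pos|contact'; done
```

```text
position: [450.2, -67.6, 83.9]
contact_force: [-0.6, 1.2, 7.4]
position: [450.3, -67.6, 83.6]
contact_force: [-5.7, 3.4, 20.6]
position: [450.4, -67.7, 83.3]
contact_force: [-9.4, 4.5, 35.3]
```

The stop is firm at the height I expected: 60 + 7 + 17 = 84 mm. I'll retreat and check.

Scaled: -140 mm is -0.2333, -120 mm is -0.2.

```bash
python3 jog.py '0,0,-0.01,0,0,0;0,0,-0.0333,0,0,0;0,0,-0.0833,0,0,0;0,0,-0.15,0,0,0;0,0.0167,-0.2,0,0,0;0,0.0333,-0.2333,0,0,0;0,0.05,-0.2333,0,0,0;0,0.05,-0.2333,0,0,0;0,0.05,-0.2333,0,0,0'; python3 -c "
from h import *
im=arm.get_image('side')
c=np.array([727,-50.4,60]);u=np.array([np.cos(.061),np.sin(.061),0]);v=np.array([-u[1],u[0],0])
for th,col in((0,(0,255,0)),(.05,(0,0,255))):
  for k in(-50,50): 
    p=proj('side',c-280*np.cos(th)*u+k*v+[0,0,280*np.sin(th)])[0]; print(th,p); im[int(p[1]+.5),int(p[0]+.5)]=col
cv2.imwrite('pics/s9.png',im[180:380,200:440].repeat(3,0).repeat(3,1))"
```

```text
clock: 19.2
position: [419.1, -69.6, 218.2]
ee_rot: [0.728, -0.685, -0.001, 0.001]
contact_force: [-0.1, 1.3, -0.5]
gripper_width: -0.3
grasp_force: 0.0
0 [257.83538021 260.14049165]
0 [222.19784415 236.61110232]
0.05 [257.80611338 255.60419699]
0.05 [221.7794362  232.09107224]
```

View pics/s9.png

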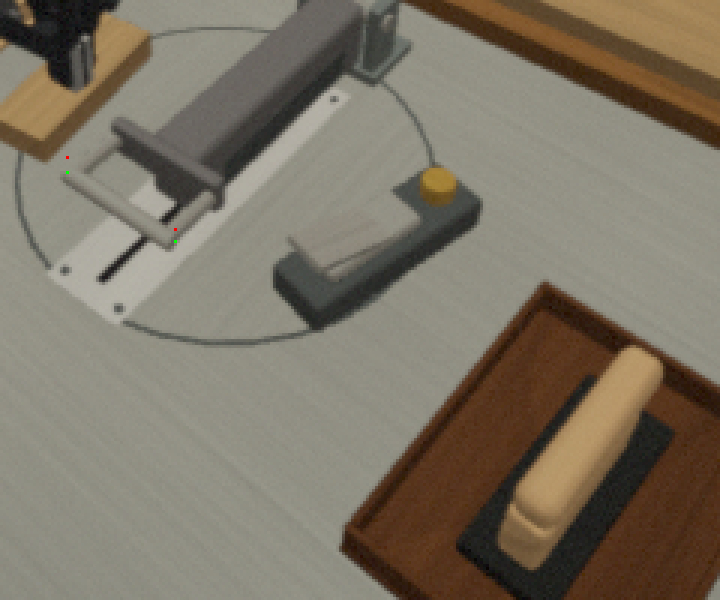

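The bar lies on the green markers for 0 rad, at crop px (66,173) and (174,242). The push block sits flat in the tray, the plane and offcut are where they were, and the gripper is clear of everything.

```bash
python3 -c "
from bench import arm
print(arm.job_done())"
```

```text
the job is handed in; nothing more can be done
None
```

The push block from the blade slot is set down upright in the tool tray, the plane and offcut were left where they lay, the guard is fully down on its stop without slamming, and the job was handed in at about 19 s (no verdict was returned).

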